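# Lay the tilting work board flat

### The job

Lay the tilting model-maker's board flat: press the thumb tab of its ratchet pawl all the way down so that the hook swings clear of the toothed wheel and stays free, then push the raised board down past the teeth until it lies flat on its stops. Only press and push with the fingers: do not lift the board, leave the pawl free, and leave the glue bottle, the knife and the piece of track where they are.

Things in the scene. Friction and masses are not known exactly. Their poses are not given: they have to be found in the camera images.
- board (a joint): angle of the tilting board about its hinge, rad: 0 = flat and level on its rubber stops, grows as the free edge rises; starts at 0.82 to 0.92. Stiff hinge: the board stays where it is left; some 3 to 6 N near the free edge lowers it. While the pawl is engaged a tooth stops it at about 0.80 (springing to 0.70 if pushed with 25 N).
- pawl (a joint): angle of the ratchet pawl, rad: 0 = hook down between the teeth (start), 0.30 = thumb tab fully down on its stop, hook well clear of the wheel; above about 0.20 it is properly free. Stiff pivot: the pawl stays where it is left; about 3 to 4 N on the tab moves it.
- tab (a point): centre of the top face of the pawl's thumb tab, a black ribbed plate 30 mm (x) by 34 mm (y), 6 mm thick, on the tail of the dark steel pawl; 112 mm above the table at the start. x along the pivot, y outwards along the tail, z up out of the pressed face. The pivot, parallel to the board's hinge, is 63 mm away in -y and 16 mm lower: the tab sinks about 18 mm to its stop.
- hinge (a point): point on the board's hinge axis at mid-width, fixed to the grey steel stand, 60 mm above the table. x along the axis, y towards the pawl's tail, z up; the board reaches from here to -y. The toothed wheel (80 mm across) is on this axis at x = 111 mm, beside the board; the tab is at x = 111, y = 133 mm. Base plate: y from -230 to 100 mm, x from -106 to 130 mm, 12 mm thick.
- edge (a point): middle of the board's free edge, on the top face of the plywood, 220 mm from the hinge axis (mid-plane of the board through the axis, plywood 10 mm thick, 170 mm wide along the hinge; a green cutting mat 3 mm thick lies on it from 17 to 203 mm from the axis). Moves with the board: y points to the hinge, z out of the mat side.
- glue: white glue bottle standing upright, 48 mm across, 120 mm tall; origin at the centre of its underside. Bystander.
- knife: orange and black craft knife with its blade drawn in, 155 mm long, 24 mm wide, 20 mm high, lying along its own x; origin on the underside near the middle. Bystander.
- track: straight piece of model railway track, 164 mm long along its own x, 32 mm wide, 9 mm high; origin at the middle of the underside. Bystander.

How it is judged (in metres and radians):
On the way, in this order (a step that is already met when the one before it is completed fails the run):
1. the pawl is pressed free of the wheel while the board is still up (value of joint pawl above 0.2 rad and value of joint board above 0.6 rad), for 0.2 s.
2. the board is pushed down flat (value of joint board below 0.05 rad), for 0.2 s.
At the end, for the whole second after the job is handed in: The board lies flat (joint below 0.05 rad), the pawl is still free (joint above 0.20 rad), and the bottle, knife and track are within 20 mm of where they started (value of joint board below 0.05 rad and value of joint pawl above 0.2 rad and distance of each of glue, knife, track from where it was at the start of the episode below 0.02 m); the robot touches nothing.
It fails at once if the board is lifted above where it stood (above 0.98 rad) (value of joint board above 0.98 rad).
It fails at once if the glue bottle, the knife or the track is moved by more than 20 mm or picked up (distance of any of glue, knife, track from where it was at the start of the episode above 0.02 m).
It fails at once if the glue bottle is tipped over (angle between glue's own z axis and vertical above 0.5 rad).
It also fails if it takes over 56 s, if anything falls off the work surface, if the arm or the gripper's body presses on something with over 40 N, if the wrist force passes 120 N, or if a joint passes its speed limit or range.

### The arm

A 6-joint arm with a two-finger parallel gripper is mounted at the origin on the work surface. World frame = base frame: x ahead of the robot, y to its left, z up, the work surface at z = 0. Lengths are in m, angles in degrees, forces in N, time in s.
With the tool pointing down it reaches from about 0.35 to 0.725 m from the base axis. Payload 4.3 kg.
Tool frame: the origin (TCP) lies at the very end of the fingers, on their centre line; the grasp point (between the pads) lies 19 mm behind it (bot.grip_depth is the distance from the TCP to the grasp point, in m); z points along the fingers, y is the line along which they close (so a half turn about z gives the same grasp; the last joint's range is limited). The gripper opens to 85 mm and grips with 20 to 120 N. Pads are 22 mm wide; open, the fingers measure 114 mm over their backs; the gripper's body (76 mm by 85 mm) begins 54 mm behind the grasp point. The pads swing forward as they close: fully open they stand 13 mm farther back than shut.
Start: joints at [-74.903, 21.618, 4.641, 73.018, 0, 83.68], TCP at [0.21, -0.535, 0.231] pointing down, gripper open.
Joint ranges: [-156.06, 156.06], [-48.1, 94.91], [-58.44, 69.94], [-101.28, 121.22], [-78.64, 73.56], [-180, 180]. Speed limits (degrees/s): [147.25, 147.25, 180, 180, 180, 180].

### API

Orientations are given as a 3x3 rotation matrix whose columns are the frame's x, y, z axes.
In Python, from rig import monitor, get_image, order, models, bot gives the robot as it stands.
- The arm moves only by the shell command python3 -m pendant 'ROWS' [FORCE]. ROWS is JSON, a list of rows, each an object with "slide": the shift along the tool's x, y, z in mm, a list of three; "dr": the turn, a rotation vector about the tool's x, y, z in degrees, a list of three; "hand": the closure in counts, from 0 (fully open) to 255 (shut). A call has exactly 10 rows; each row is the pose to reach, as a shift and turn from the pose commanded when the call began, along the tool's axes at that moment; what a row does not reach only later rows make up. A row lasts 1/8 s, in which the tool goes at most 62.5 mm and 10.7 degrees, less where a joint would pass 70% of its speed; a pose out of reach is approached as far as the arm can. A call with a gripper value outside its range is refused whole. The fingers move at their own pace and stop on an object; FORCE is the grip in N (left out, the last holds). Time passes only in rows, so rows that repeat a pose let the fingers close, or fill a call up. It gives the time, the measured TCP pose, the force, the opening and the grip force at its end, in the units of the state.
- monitor.get_state(): the state, without advancing time (a new reading comes with each control period).
- get_image(name): name is "side" or "top"; returns a dict with "img" (480x640x3 uint8, red, green, blue), "depth" (480x640 float32, m along the optical axis (not along the pixel's ray), 0 where there is no reading), "fx", "fy", "cx", "cy" (pixels), "dist_coeffs" ([k1, k2, p1, p2, k3] as OpenCV has them; the pictures are not rectified), "eye" and "attitude" of the camera in the world. Camera axes: x right, y up, looking along -z (the intrinsics and any distortion apply to the point x, -y, -z); pixel columns grow to the right and rows downward; lengths in m; the calibration is good to about 2 mm. A picture is of the moment at which its call begins.
- order.close_job(): hands the job in; it is judged then, once.
Trained networks look in a picture, given as the dict that the camera call returned (one of the last four; its "shot" number tells which), for a name from the list of things; names that differ only in an ending like _2 or _b are one class to them, and where a whole thing is asked for, a point or a joint stands for the part that bears it (a point fixed in the world has none). Each returns a list of dicts, best first, with "confidence" (0 to 1); they miss things now and then, are a little off and sometimes report something else, mostly with a low value. They report only what shows in the picture. A call takes as long as a camera call.
- models.trace(target, picture): "pixels" (480x640 bool, what is visible of it) and "box" ([left, top, right, bottom] in pixels, round what is visible of it).
The state is a dict: "t": time; "qpos": joint angles; "joint_vel": joint speeds; "effort": joint torques, N m; "eef_pos": TCP position; "eef_rot": TCP orientation; "force": force on the tool from outside, world axes, zero at the start; "moment": the same for the moment, N m; "grip_width": finger opening in m; "grasp_force": force on a finger pad.
Only numpy, scipy, OpenCV 4.12 (cv2) and the standard library are available. Lean on these libraries where they do the work, as an engineer would, in place of code of your own. Each camera call takes 0.05 s, during which the arm holds its last target. There are 200 camera calls.

## Working session

There is one attempt and no reset: what is moved stays moved. The work goes in short steps, Python scripts to look and compute and a shell command to move; the robot and the scene stay as the last step left them, time stands still between calls to the robot, and variables do not carry over. Pictures are saved under pics/ and viewed, at most 10 in all, crops included, and the job is handed in when it is done.

```bash
mkdir -p pics; cat > h.py <<'E'
import numpy as np, cv2
from rig import monitor, get_image, order, models, bot
def cloud(p):
    h,w=p['depth'].shape
    u,v=np.meshgrid(np.arange(w),np.arange(h))
    K=np.array([[p['fx'],0,p['cx']],[0,p['fy'],p['cy']],[0,0,1.]])
    n=cv2.undistortPoints(np.stack([u,v],-1).reshape(-1,1,2).astype(np.float64),K,np.array(p['dist_coeffs'],float)).reshape(h,w,2)
    d=p['depth']
    c=np.stack([n[...,0]*d,-n[...,1]*d,-d],-1)
    return c@np.array(p['attitude']).T+np.array(p['eye'])
E
python3 - <<'E'
from h import *
ims=[]
for n in ['top','side']:
    p=get_image(n); W=cloud(p); np.savez(n+'.npz',W=W,d=p['depth'],img=p['img'])
    cv2.imwrite(f'pics/{n}0.png',p['img'][...,::-1])
    print(n,p['eye'])
    for t in ['tab','pawl','board','edge','glue','knife','track']:
        for r in models.trace(t,p)[:2]:
            m=r['pixels']&(p['depth']>0); q=W[m]
            print(t,round(r['confidence'],2),r['box'],m.sum(),np.round(np.median(q,0),3),np.round(np.percentile(q,3,axis=0),3),np.round(np.percentile(q,97,axis=0),3)) if m.any() else print(t,r['box'])
E
```

```text
top [ 0.42098982 -0.02384993  1.05512902]
tab 0.81 [274.2, 207.4, 368.3, 230.8] 837 [0.584 0.004 0.111] [ 0.575 -0.097  0.104] [0.602 0.052 0.115]
pawl 0.56 [271.3, 208.7, 368.0, 227.7] 869 [0.584 0.004 0.111] [ 0.575 -0.095  0.001] [0.608 0.053 0.115]
board 0.68 [341.5, 225.4, 466.5, 354.3] 12148 [ 0.462 -0.162  0.161] [ 0.382 -0.227  0.067] [ 0.551 -0.084  0.227]
edge 0.76 [342.1, 224.5, 466.7, 353.9] 11927 [ 0.462 -0.163  0.163] [ 0.382 -0.227  0.069] [ 0.549 -0.087  0.227]
glue 0.79 [225.9, 275.0, 259.3, 301.5] 642 [0.472 0.106 0.084] [0.454 0.09  0.034] [0.493 0.13  0.121]
knife 0.97 [373.8, 178.3, 459.6, 196.9] 1103 [ 0.665 -0.208  0.014] [ 0.649 -0.275 -0.001] [ 0.68  -0.131  0.019]
knife 0.68 [274.5, 207.6, 369.1, 231.2] 864 [0.584 0.001 0.111] [ 0.574 -0.098  0.001] [0.604 0.052 0.115]
track 0.67 [515.6, 257.9, 542.4, 345.5] 783 [ 0.457 -0.405  0.005] [ 0.38  -0.42  -0.002] [ 0.527 -0.391  0.011]
side [0.34082241 0.61027967 0.9657567 ]
tab 0.96 [281.9, 208.1, 323.1, 272.2] 570 [ 0.584 -0.001  0.11 ] [ 0.574 -0.1   -0.001] [0.621 0.054 0.114]
pawl 0.91 [283.1, 210.2, 321.1, 271.5] 544 [0.583 0.003 0.111] [ 0.574 -0.099  0.096] [0.603 0.054 0.114]
board 0.89 [309.0, 132.0, 442.0, 263.1] 9121 [ 0.461 -0.153  0.149] [ 0.382 -0.222  0.067] [ 0.546 -0.083  0.225]
edge 0.96 [310.3, 132.9, 440.3, 263.8] 9373 [ 0.461 -0.151  0.147] [ 0.382 -0.222  0.062] [ 0.547 -0.08   0.225]
glue 0.98 [319.7, 304.9, 349.9, 350.3] 920 [0.47  0.128 0.074] [0.45  0.107 0.008] [0.492 0.138 0.12 ]
knife 0.85 [277.7, 180.9, 314.0, 226.3] 437 [ 0.665 -0.192  0.014] [ 0.65  -0.267  0.005] [ 0.678 -0.127  0.018]
```

View pics/top0.png

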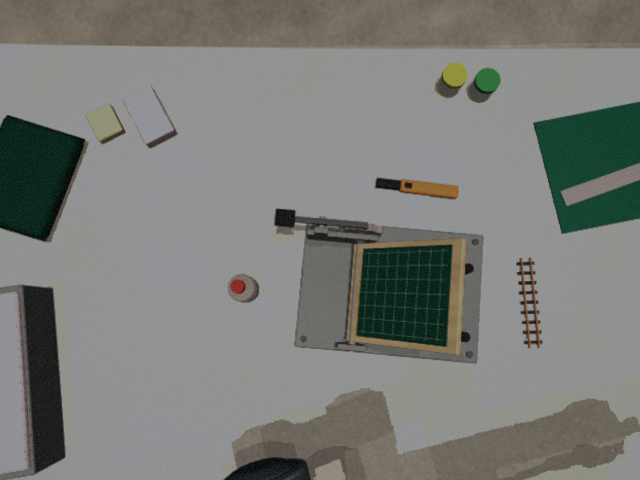

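```bash
python3 - <<'E'
from h import *
for n in ['top','side']:
    z=np.load(n+'.npz'); W=z['W']; q=W[z['d']>0]
    # tab: points z 0.1-0.12, x .55-.63,y .01-.07
    s=q[(abs(q[:,0]-.59)<.04)&(q[:,1]>-.0)&(q[:,1]<.09)&(q[:,2]>.1)&(q[:,2]<.13)]
    for y in np.arange(0,.08,.006):
        k=s[abs(s[:,1]-y)<.003]
        if len(k): print(n,round(y,3),len(k),np.round([k[:,0].min(),k[:,0].max(),np.median(k[:,2])],3))
E
python3 -c "
from h import *
s=monitor.get_state();print(s['eef_rot'],s['eef_pos'],s['force'],s['grip_width'],s['t'])"
```

```text
top 0.0 14 [0.582 0.591 0.109]
top 0.006 18 [0.582 0.591 0.11 ]
top 0.012 24 [0.582 0.591 0.109]
top 0.018 22 [0.583 0.593 0.109]
top 0.024 66 [0.574 0.603 0.112]
top 0.03 63 [0.574 0.603 0.112]
top 0.036 60 [0.575 0.605 0.112]
top 0.042 71 [0.575 0.605 0.111]
top 0.048 54 [0.576 0.604 0.112]
top 0.054 42 [0.577 0.605 0.111]
side 0.0 8 [0.581 0.59  0.108]
side 0.006 14 [0.582 0.591 0.108]
side 0.012 14 [0.582 0.591 0.108]
side 0.018 15 [0.582 0.601 0.109]
side 0.024 29 [0.574 0.602 0.111]
side 0.03 39 [0.574 0.603 0.111]
side 0.036 34 [0.574 0.604 0.111]
side 0.042 43 [0.575 0.604 0.111]
side 0.048 41 [0.575 0.605 0.112]
side 0.054 45 [0.575 0.603 0.11 ]
[[ 9.30923894e-01  3.65213227e-01  5.21363285e-05]
 [ 3.65213231e-01 -9.30923884e-01 -1.37352717e-04]
 [-1.62807573e-06  1.46905803e-04 -9.99999989e-01]] [ 0.20998296 -0.53532042  0.23136334] [-0.64484957 -0.32525028 -0.82874488] 0.08533125595854466 0.8
```

The top view shows the tab at pixel (285,217), the pawl bar running right from it to the wheel, and the board at (350–465, 240–355). The glue is at (240,288), the knife at (418,187) and the track at (530,303). That puts the tab centre at about (0.590, 0.039, 0.112). I'll rise, shut the fingers and travel there.

```bash
R='x'; python3 -m pendant '[{"slide":[0,0,-60],"dr":[0,0,0],"hand":255},{"slide":[20,-15,-110],"dr":[0,0,0],"hand":255},{"slide":[70,-50,-110],"dr":[0,0,0],"hand":255},{"slide":[120,-84,-110],"dr":[0,0,0],"hand":255},{"slide":[170,-120,-110],"dr":[0,0,0],"hand":255},{"slide":[220,-155,-110],"dr":[0,0,0],"hand":255},{"slide":[270,-190,-110],"dr":[0,0,0],"hand":255},{"slide":[320,-225,-110],"dr":[0,0,0],"hand":255},{"slide":[370,-260,-110],"dr":[0,0,0],"hand":255},{"slide":[420,-295,-110],"dr":[0,0,0],"hand":255}]'
```

```text
t: 2.05
eef_pos: [0.4941, -0.1055, 0.3416]
eef_rot: [[0.931, 0.365, 0.001], [0.365, -0.931, -0.001], [0.001, 0.001, -1.0]]
force: [0.5, -1.1, 0.8]
grip_width: 0.0002
grasp_force: 0.0
```

```bash
python3 -m pendant '[{"slide":[50,-36,0],"dr":[0,0,0],"hand":255},{"slide":[100,-72,0],"dr":[0,0,0],"hand":255},{"slide":[146,-105,0],"dr":[0,0,0],"hand":255},{"slide":[146,-105,50],"dr":[0,0,0],"hand":255},{"slide":[146,-105,100],"dr":[0,0,0],"hand":255},{"slide":[146,-105,150],"dr":[0,0,0],"hand":255},{"slide":[146,-105,190],"dr":[0,0,0],"hand":255},{"slide":[146,-105,215],"dr":[0,0,0],"hand":255},{"slide":[146,-105,215],"dr":[0,0,0],"hand":255},{"slide":[146,-105,215],"dr":[0,0,0],"hand":255}]'
python3 - <<'E'
from h import *
p=get_image('side'); cv2.imwrite('pics/s1.png',cv2.resize(p['img'][150:330,200:440,::-1],(800,600)))
E
```

```text
t: 3.3
eef_pos: [0.5917, 0.0437, 0.1276]
eef_rot: [[0.931, 0.365, 0.002], [0.365, -0.931, -0.0], [0.002, 0.001, -1.0]]
force: [0.8, 0.2, 0.6]
grip_width: -0.0002
grasp_force: 0.0
```

View pics/s1.png

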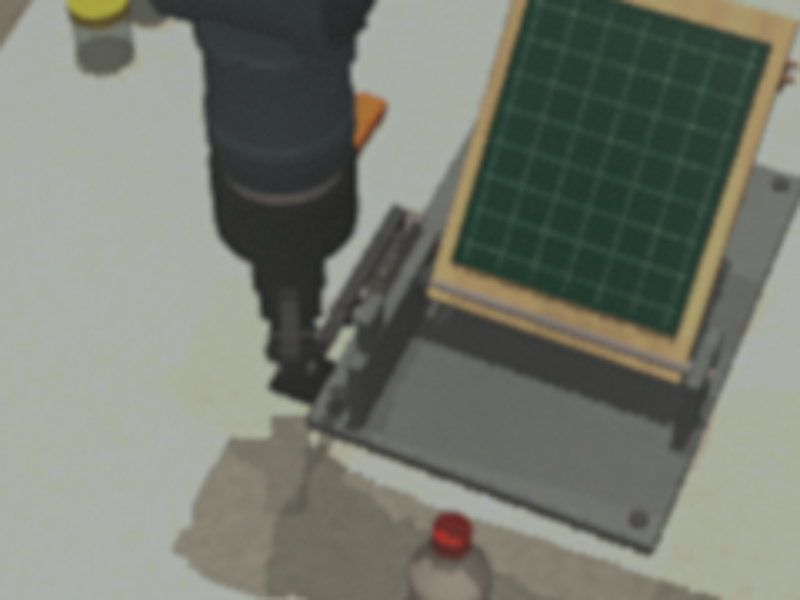

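The crop shows the closed fingers directly over the black tab at about (300,375). Now I'll press.

```bash
python3 -m pendant '[{"slide":[0,0,8],"dr":[0,0,0],"hand":255},{"slide":[0,0,13],"dr":[0,0,0],"hand":255},{"slide":[0,0,17],"dr":[0,0,0],"hand":255},{"slide":[0,0,20],"dr":[0,0,0],"hand":255},{"slide":[0,0,23],"dr":[0,0,0],"hand":255},{"slide":[0,0,26],"dr":[0,0,0],"hand":255},{"slide":[0,0,29],"dr":[0,0,0],"hand":255},{"slide":[0,0,31],"dr":[0,0,0],"hand":255},{"slide":[0,0,33],"dr":[0,0,0],"hand":255},{"slide":[0,0,33],"dr":[0,0,0],"hand":255}]'
```

```text
t: 4.6
eef_pos: [0.5911, 0.0438, 0.0933]
eef_rot: [[0.931, 0.365, 0.0], [0.365, -0.931, 0.0], [0.001, -0.0, -1.0]]
force: [2.5, 3.9, 3.4]
grip_width: -0.0004
grasp_force: 2.2
```

```bash
python3 -m pendant '[{"slide":[0,0,1],"dr":[0,0,0],"hand":255},{"slide":[0,0,2],"dr":[0,0,0],"hand":255},{"slide":[0,0,3],"dr":[0,0,0],"hand":255},{"slide":[0,0,4],"dr":[0,0,0],"hand":255},{"slide":[0,0,4],"dr":[0,0,0],"hand":255},{"slide":[0,0,4],"dr":[0,0,0],"hand":255},{"slide":[0,0,4],"dr":[0,0,0],"hand":255},{"slide":[0,0,4],"dr":[0,0,0],"hand":255},{"slide":[0,0,4],"dr":[0,0,0],"hand":255},{"slide":[0,0,4],"dr":[0,0,0],"hand":255}]'
```

```text
t: 5.85
eef_pos: [0.5916, 0.0438, 0.0925]
eef_rot: [[0.931, 0.365, 0.003], [0.365, -0.931, -0.0], [0.003, 0.001, -1.0]]
force: [-4.9, 4.8, 21.1]
grip_width: 0.0001
grasp_force: 10.8
```

Tab on its stop at 21 N. Next, retreat up and move over the board.

```bash
python3 -m pendant '[{"slide":[0,0,-40],"dr":[0,0,0],"hand":255},{"slide":[0,0,-100],"dr":[0,0,0],"hand":255},{"slide":[0,0,-160],"dr":[0,0,0],"hand":255},{"slide":[0,0,-215],"dr":[0,0,0],"hand":255},{"slide":[-42,36,-230],"dr":[0,0,0],"hand":255},{"slide":[-85,73,-230],"dr":[0,0,0],"hand":255},{"slide":[-128,110,-230],"dr":[0,0,0],"hand":255},{"slide":[-171,146,-230],"dr":[0,0,0],"hand":255},{"slide":[-214,182,-230],"dr":[0,0,0],"hand":255},{"slide":[-214,182,-230],"dr":[0,0,0],"hand":255}]'
python3 - <<'E'
from h import *
p=get_image('side'); W=cloud(p); print(p['img'].shape)
for t in ['pawl','board']:
    r=models.trace(t,p)
    if r:
        q=W[r[0]['pixels']&(p['depth']>0)]; print(t,r[0]['confidence'],np.round(np.percentile(q,[5,50,95],axis=0),3))
k=W[(p['depth']>0)&(abs(W[...,0]-.59)<.012)&(abs(W[...,1]-.04)<.012)&(W[...,2]>.06)]
print('tab z',np.percentile(k[:,2],[5,50,95]))
cv2.imwrite('pics/s2.png',cv2.resize(p['img'][110:350,200:520,::-1],(800,600)))
E
```

```text
t: 7.1
eef_pos: [0.4552, -0.2075, 0.3184]
eef_rot: [[0.933, 0.359, -0.004], [0.359, -0.933, -0.002], [-0.004, 0.0, -1.0]]
force: [0.4, 1.1, 0.2]
grip_width: 0.0003
grasp_force: 0.0
(480, 640, 3)
pawl 0.89 [[ 0.575 -0.086  0.086]
 [ 0.583  0.003  0.098]
 [ 0.601  0.052  0.129]]
board 0.76 [[ 0.384 -0.219  0.068]
 [ 0.461 -0.152  0.147]
 [ 0.542 -0.085  0.221]]
tab z [0.08671753 0.09187726 0.09671726]
```

View pics/s2.png

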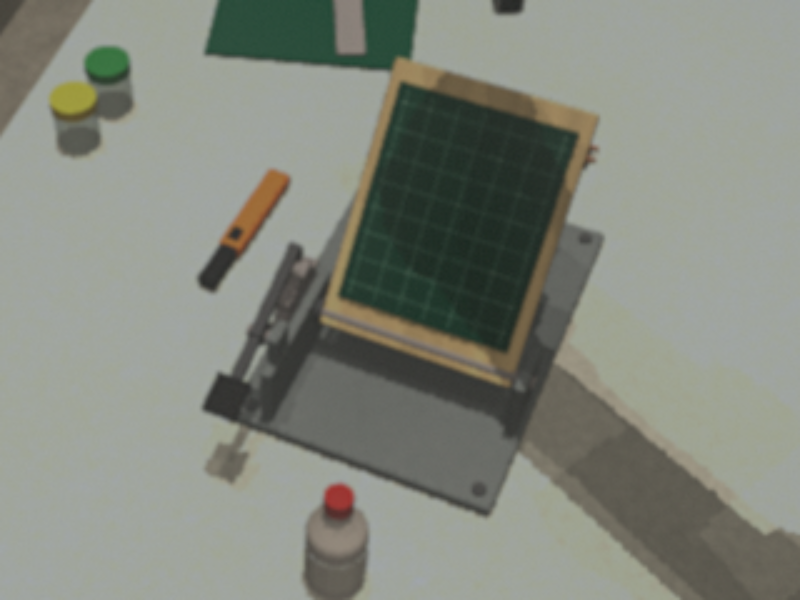

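The crop shows the tab down at (228,395), its hook raised near (295,255), and the board still up. I'll push along the board's arc.

```bash
python3 -m pendant '[{"slide":[0,0,50],"dr":[0,0,0],"hand":255},{"slide":[0,0,85],"dr":[0,0,0],"hand":255},{"slide":[0,0,98],"dr":[0,0,0],"hand":255},{"slide":[-3,5,109],"dr":[0,0,0],"hand":255},{"slide":[-6,12,120],"dr":[0,0,0],"hand":255},{"slide":[-10,20,132],"dr":[0,0,0],"hand":255},{"slide":[-14,29,146],"dr":[0,0,0],"hand":255},{"slide":[-18,37,160],"dr":[0,0,0],"hand":255},{"slide":[-21,43,172],"dr":[0,0,0],"hand":255},{"slide":[-24,49,184],"dr":[0,0,0],"hand":255}]'
```

```text
t: 8.5
eef_pos: [0.4535, -0.2582, 0.1342]
eef_rot: [[0.931, 0.365, -0.0], [0.365, -0.931, 0.001], [0.0, -0.001, -1.0]]
force: [1.3, 1.5, 0.5]
grip_width: -0.0001
grasp_force: 0.8
```

```bash
python3 -m pendant '[{"slide":[-3,5,14],"dr":[0,0,0],"hand":255},{"slide":[-5,9,27],"dr":[0,0,0],"hand":255},{"slide":[-6,12,39],"dr":[0,0,0],"hand":255},{"slide":[-7,14,49],"dr":[0,0,0],"hand":255},{"slide":[-7,14,56],"dr":[0,0,0],"hand":255},{"slide":[-7,14,61],"dr":[0,0,0],"hand":255},{"slide":[-7,14,65],"dr":[0,0,0],"hand":255},{"slide":[-7,14,68],"dr":[0,0,0],"hand":255},{"slide":[-7,14,69],"dr":[0,0,0],"hand":255},{"slide":[-7,14,69],"dr":[0,0,0],"hand":255}]'
```

```text
t: 9.75
eef_pos: [0.4525, -0.2741, 0.0679]
eef_rot: [[0.931, 0.365, 0.001], [0.365, -0.931, -0.001], [0.0, 0.002, -1.0]]
force: [-4.1, 2.0, 12.1]
grip_width: -0.0002
grasp_force: 5.9
```

Near the stops (12 N). I'll press a little further, then retreat.

```bash
python3 -m pendant '[{"slide":[0,0,1],"dr":[0,0,0],"hand":255},{"slide":[0,0,2],"dr":[0,0,0],"hand":255},{"slide":[0,0,3],"dr":[0,0,0],"hand":255},{"slide":[0,0,3],"dr":[0,0,0],"hand":255},{"slide":[0,0,3],"dr":[0,0,0],"hand":255},{"slide":[0,0,3],"dr":[0,0,0],"hand":255},{"slide":[0,0,3],"dr":[0,0,0],"hand":255},{"slide":[0,0,3],"dr":[0,0,0],"hand":255},{"slide":[0,0,3],"dr":[0,0,0],"hand":255},{"slide":[0,0,3],"dr":[0,0,0],"hand":255}]'
python3 -m pendant '[{"slide":[0,0,-20],"dr":[0,0,0],"hand":255},{"slide":[0,0,-60],"dr":[0,0,0],"hand":255},{"slide":[0,0,-110],"dr":[0,0,0],"hand":255},{"slide":[0,0,-160],"dr":[0,0,0],"hand":255},{"slide":[0,0,-210],"dr":[0,0,0],"hand":255},{"slide":[0,0,-250],"dr":[0,0,0],"hand":255},{"slide":[0,0,-250],"dr":[0,0,0],"hand":255},{"slide":[0,0,-250],"dr":[0,0,0],"hand":255},{"slide":[0,0,-250],"dr":[0,0,0],"hand":255},{"slide":[0,0,-250],"dr":[0,0,0],"hand":255}]'
python3 - <<'E'
from h import *
p=get_image('side'); W=cloud(p)
r=models.trace('board',p)[0]; q=W[r['pixels']&(p['depth']>0)]
q=q[(q[:,2]<.09)&(q[:,2]>.05)]
A=np.c_[q[:,:2],np.ones(len(q))]; c=np.linalg.lstsq(A,q[:,2],rcond=None)[0]; print('slope',c,len(q),np.median(q,0))
k=W[(p['depth']>0)&(abs(W[...,0]-.59)<.012)&(abs(W[...,1]-.04)<.012)&(W[...,2]>.06)]
print('tab z',np.percentile(k[:,2],[5,50,95]))
for t in ['glue','knife']:
    r=models.trace(t,p)[0]; print(t,r['box'])
cv2.imwrite('pics/s3.png',cv2.resize(p['img'][110:350,200:520,::-1],(800,600)))
E
```

```text
t: 11.0
eef_pos: [0.4526, -0.2742, 0.0677]
eef_rot: [[0.931, 0.365, 0.002], [0.365, -0.931, -0.002], [0.001, 0.003, -1.0]]
force: [-10.5, 6.0, 33.7]
grip_width: 0.0001
grasp_force: 16.6
t: 12.25
eef_pos: [0.4517, -0.2733, 0.312]
eef_rot: [[0.931, 0.365, -0.002], [0.365, -0.931, 0.002], [-0.001, -0.002, -1.0]]
force: [0.2, -0.1, 1.1]
grip_width: 0.0001
grasp_force: 0.0
slope [ 0.01412387 -0.00604519  0.05857591] 6384 [ 0.45908033 -0.17374114  0.06615163]
tab z [0.08745463 0.0917881  0.09668856]
glue [319.9, 302.1, 349.4, 347.4]
knife [280.8, 182.8, 316.9, 225.2]
```

View pics/s3.png

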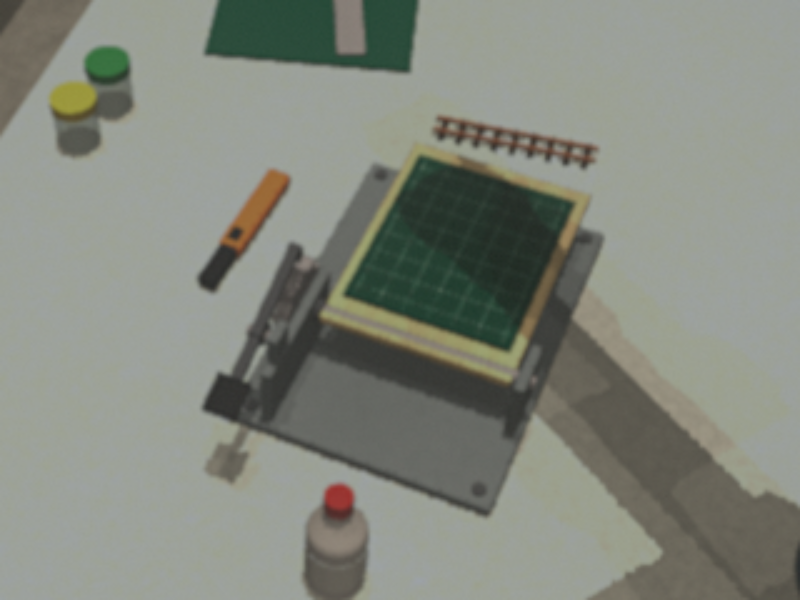

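The board lies flat (slope about 0.006), with its mat centre near (460,250). The tab is still down at (228,395), and the bottle and knife haven't moved.

```bash
python3 -c "
from h import *
print(order.close_job())"
```

```text
the job is handed in; nothing more can be done
None
```

The job is handed in: the last picture showed the board flat (about 0.006 rad), the pawl tab still fully down, and the bottle and knife unmoved. The track was in view but I did not measure it, and the hand-in call returned no verdict.

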